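# Seat the lid of the repair-kit canister

### The job

The lid of the stainless steel canister is sitting askew, with its two black ears up on the rim. Take it by its black bar and, without pressing hard, turn it until the ears drop into the two orange-floored notches and the lid is fully home, either way round, then let go. Leave the blue canister's lid just as it is.

Things in the scene. Friction and masses are not known exactly. Their poses are not given: they have to be found in the camera images.
- steel_lid_grip (a point): Centre of the upright black bar on the loose steel lid (0.16 kg): bar 56 mm long (its x), 14 thick (y), 38 tall (z); point half-way up, on the lid's axis. The lid's flat top (disc 66 across) is 19 below it. Black ears stick out along +x and -x. Askew, this point is 31 above the rim, with the ears 50 to 90 degrees off the notches; home, 21 above. Plug below the disc: 5 play all round in the mouth.
- steel_lid_ear (a point): Top of one black ear of the steel lid, 45 mm from the lid's axis, on its +x side; a like ear is on the -x side. Each ear is 14 wide and 12 thick, its top level with the lid's flat top, and reaches 50 from the axis, just past the rim.
- steel_canister_mouth (a point): Centre of the steel canister's mouth at rim height (110 mm above the shelf), z up. Canister fixed to the shelf, 96 across, mouth 76, steel with thin black band and black foot. Two notches with orange floors, 10 deep, cut the rim along +x and -x of this frame; each spans 52 degrees of rim, so the lid drops when its ears' line is within about 12 degrees of the notches' line, either way round.
- blue_lid_ear (a point): Top of one white ear of the other lid, 45 mm from that lid's axis. That lid (white bar and ears, steel disc) sits askew in the same way on a blue canister of the same size; it is to be left as it is.
There are look-alikes about, which are no part of the job. Leave any green or purple look-alike of the part that bears steel_lid_grip alone.

How it is judged:
By the outcome, as a careful person would: the job done as asked, in the order asked, and still so for the second after the job is handed in, with the robot touching nothing.
It also fails if it takes over 32 s, if anything falls off the work surface, if the arm or the gripper's body presses on something with over 40 N, if the wrist force passes 120 N, or if a joint passes its speed limit or range.

### The arm

A 6-joint arm with a two-finger parallel gripper is mounted at the origin on the work surface. World frame = base frame: x ahead of the robot, y to its left, z up, the work surface at z = 0. Lengths are in mm, angles in rad, forces in N, time in s.
With the tool pointing down it reaches from about 300 to 775 mm from the base axis. Payload 14.6 kg.
Tool frame: the origin (TCP) lies midway between the tips of the shut fingers; the grasp point (between the pads) lies 19 mm behind it; z points along the fingers, y is the direction in which the jaws open and shut (so a half turn about z gives the same grasp; the last joint's range is limited). The gripper opens to 94 mm and grips with 3 to 60 N. Pads are 16 mm wide; open, the fingers measure 119 mm over their backs; the gripper's body (75 mm by 177 mm) begins 78 mm behind the grasp point.
Start: joints at [-1.236, 0.3, 1.521, -0, 1.321, -0.067], TCP at [215.084, -506.19, 205.446] pointing down, gripper open.
Joint ranges: [-3.03, 3.03], [-0.79, 2.21], [0.23, 2.52], [-1.04, 4.18], [0, 3.07], [-2.55, 2.55]. Speed limits (rad/s): [2.22, 2.22, 2.57, 3.14, 3.14, 3.14].

### API

Orientations are given as [roll, pitch, yaw] about the fixed x, y, z axes, in that order (R = Rz(yaw) Ry(pitch) Rx(roll)).
In Python, from cell import read_state, camera, get_calibration, sign_off gives the robot as it stands.
- The arm moves only by the tool carry_out, never from a script. Its argument "series" is a list of rows, each an object with "delta_pos": the shift along the world's x, y, z in mm, a list of three; "turn": the turn, a rotation vector about the world's x, y, z in rad, a list of three; "hand": the opening, from 0 (shut) to 1 (fully open). A call has 1 to 8 rows; each row is the pose to reach, as a shift and turn from the pose commanded when the call began; what a row does not reach only later rows make up. A row lasts 1/8 s, in which the tool goes at most 62.5 mm and 10.7 degrees, less where a joint would pass 70% of its speed; a pose out of reach is approached as far as the arm can. A call with a gripper value outside its range is refused whole. The fingers move at their own pace and stop on an object; "squeeze" is the grip in N (left out, the last holds). Time passes only in rows, so rows that repeat a pose let the fingers close. It gives the time, the measured TCP pose, the force and the opening at its end, in the units of the state.
- read_state(): the state, without advancing time (a new reading comes with each control period).
- camera(name): name is "scene" or "top"; returns the picture (400x640x3 uint8, red, green, blue); there is no depth.
- get_calibration(name): a dict with "intrinsics" (3x3 intrinsics, pixels), "pose" (4x4, takes a point from camera to world coordinates). Camera axes: x right, y down, z forward; pixel columns grow to the right and rows downward; lengths in mm; the calibration is good to about 2 mm. A picture is of the moment at which its call begins. get_calibration takes no time and is no camera call.
- sign_off(): hands the job in, once; it reports no verdict.
The state is a dict: "clock": time; "joints": joint angles; "qd": joint speeds; "effort": joint torques, N m; "eef_pos": TCP position; "eef_rot": TCP orientation; "wrist_force": force on the tool from outside, world axes, zero at the start; "moment": the same for the moment, N m; "finger_gap": finger opening in mm.
Only numpy, scipy, OpenCV 4.12 (cv2) and the standard library are available. Lean on these libraries where they do the work, as an engineer would, in place of code of your own. Each camera call takes 0.05 s, during which the arm holds its last target.

## Working session

There is one attempt and no reset: what is moved stays moved. The work goes in short steps, Python scripts to look and compute and a tool call to move; the robot and the scene stay as the last step left them, time stands still between calls to the robot, and variables do not carry over. Pictures are saved under pics/ and viewed, and the job is handed in when it is done.

Besides the shell and the picture viewer there is one more tool, called after "Request:" as name(argument=value, ...), one argument or row to a line, values as JSON. carry_out: Moves the arm, as the interface text tells. Its arguments: {"type":"object","properties":{"series":{"type":"array"},"squeeze":{"type":"number"}},"required":["series"]}

```bash
mkdir -p pics; ls; python3 - <<'E'
from cell import *
import cv2,numpy as np
np.set_printoptions(precision=3,suppress=True)
for n in("scene","top"):
    cv2.imwrite(f"pics/{n}0.png",camera(n)[:,:,::-1]); c=get_calibration(n); print(n,c["intrinsics"],c["pose"])
print(read_state())
E
```

```text
pics
scene [[470.122   0.    319.509]
 [  0.    470.122 200.459]
 [  0.      0.      1.   ]] [[  -0.638    0.539   -0.55  1082.919]
 [   0.77     0.437   -0.465  416.309]
 [  -0.01    -0.72    -0.694  726.953]
 [   0.       0.       0.       1.   ]]
top [[401.754   0.    324.586]
 [  0.    401.754 198.25 ]
 [  0.      0.      1.   ]] [[  0.007  -0.994   0.106 515.064]
 [ -1.     -0.005   0.019  23.974]
 [ -0.019  -0.106  -0.994 821.72 ]
 [  0.      0.      0.      1.   ]]
{'clock': 0.1, 'joints': array([-1.236,  0.3  ,  1.521, -0.   ,  1.321, -0.067]), 'qd': array([ 0.   ,  0.001, -0.   ,  0.001,  0.   , -0.001]), 'effort': array([  0.001, -53.264, -35.329,   0.071,   0.024,  -0.   ]), 'eef_pos': array([ 215.01 , -505.999,  204.969]), 'eef_rot': array([-3.141, -0.   ,  0.402]), 'wrist_force': array([ 0.136, -0.26 ,  0.355]), 'moment': array([ 0.002, -0.004, -0.014]), 'finger_gap': 93.88818453097555}
```

View pics/scene0.png

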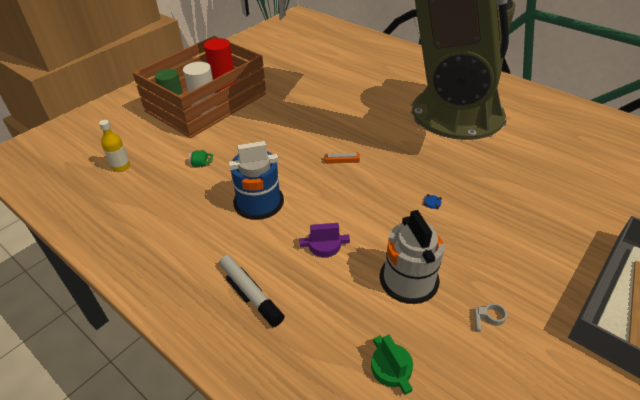

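View pics/top0.png

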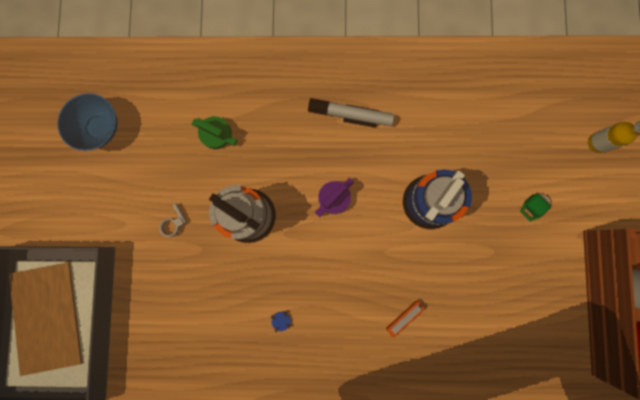

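The scene view shows five bar-and-ear parts: the black-bar lid on the steel canister at scene (415,240) / top (240,212), the white one on the blue canister at (253,160) / (447,197), the purple look-alike at (325,240) / (335,197), the green one at (391,362) / (215,132), and a small green item at (200,158) / (536,207). The steel one with the black bar fits the description. I'll confirm it in a crop.

```bash
python3 - <<'E'
import cv2,numpy as np
a=cv2.imread("pics/top0.png")[170:260,190:290]; b=cv2.imread("pics/scene0.png")[205:305,370:460]
a=cv2.resize(a,(400,360),interpolation=cv2.INTER_CUBIC);b=cv2.resize(b,(360,400),interpolation=cv2.INTER_CUBIC)
o=np.zeros((400,760,3),np.uint8);o[:360,:400]=a;o[:,400:]=b;cv2.imwrite("pics/crop0.png",o)
E
```

```text
(no output)
```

View pics/crop0.png

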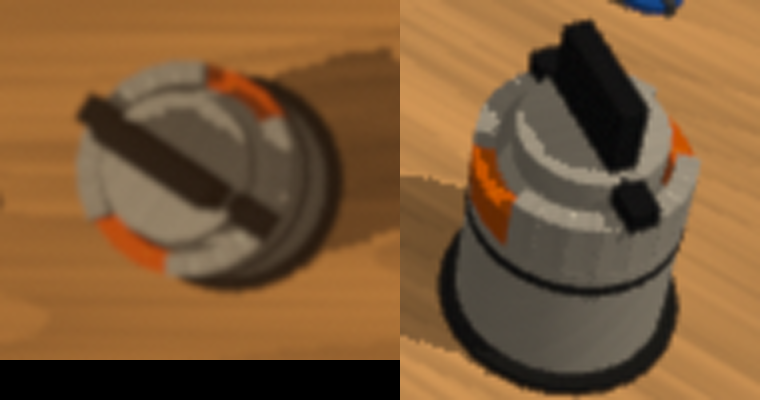

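The crop confirms it: black bar and ears on a steel canister, with orange notches at top-crop (245,90) and (133,243). Next I'll enlarge it with more contrast to get point correspondences.

```bash
python3 - <<'E'
import cv2,numpy as np
a=cv2.imread("pics/top0.png")[180:245,200:270]; b=cv2.imread("pics/scene0.png")[207:272,380:450]
f=lambda i:cv2.resize(np.clip(255*(i/255.)**.5,0,255).astype(np.uint8),None,fx=5.7,fy=5.7,interpolation=cv2.INTER_NEAREST)
o=np.hstack([f(a),f(b)])
print(o.shape)
s=5.7
for k in range(0,70,10):
    for off in (0,399):
        x=int(k*s)+off; cv2.line(o,(x,0),(x,6),(0,0,255),1); cv2.putText(o,str(k+(200 if off==0 else 380)),(x+2,14),0,.35,(0,0,255),1)
for k in range(0,65,10):
    y=int(k*s);cv2.putText(o,f"{k+180}",(0,y+4),0,.35,(0,0,255),1);cv2.putText(o,f"{k+207}",(401,y+4),0,.35,(0,0,255),1)
cv2.imwrite("pics/crop1.png",o)
E
```

```text
(370, 798, 3)
```

View pics/crop1.png

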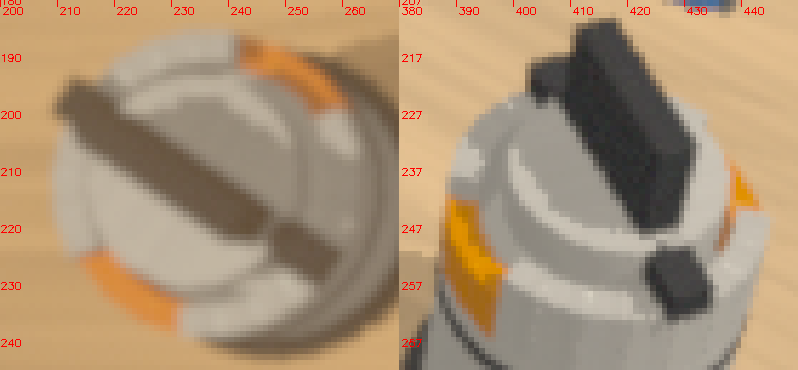

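```bash
cat >h.py <<'E'
import cv2,numpy as np
from cell import *
np.set_printoptions(precision=2,suppress=True)
C={n:get_calibration(n) for n in("scene","top")}
def ray(n,p):
    K=C[n]["intrinsics"];T=C[n]["pose"]
    d=T[:3,:3]@np.linalg.solve(K,[p[0],p[1],1.]);return T[:3,3],d/np.linalg.norm(d)
def plane(n,p,z):
    o,d=ray(n,p);return o+d*(z-o[2])/d[2]
def proj(n,X):
    T=C[n]["pose"];c=T[:3,:3].T@(np.array(X)-T[:3,3]);q=C[n]["intrinsics"]@c;return q[:2]/q[2]
def tri(ps,pt):
    o1,d1=ray("scene",ps);o2,d2=ray("top",pt)
    s=np.linalg.lstsq(np.c_[d1,-d2],o2-o1,rcond=None)[0];a=o1+s[0]*d1;b=o2+s[1]*d2
    return (a+b)/2,np.linalg.norm(a-b)
E
python3 - <<'E'
from h import *
im=cv2.imread("pics/top0.png");hsv=cv2.cvtColor(im,cv2.COLOR_BGR2HSV)
def comps(n,box,m):
    x0,y0,x1,y1=box;M=np.zeros(m.shape,np.uint8);M[y0:y1,x0:x1]=m[y0:y1,x0:x1]*255
    k,l,s,c=cv2.connectedComponentsWithStats(M)
    return [(s[i],c[i],cv2.minAreaRect(np.argwhere(l==i)[:,::-1].astype(np.float32))) for i in range(1,k) if s[i,4]>15]
v=im.max(2)
# lid dark: restrict inside canister circle
dark=(v<75)
for s,c,r in comps("top",(200,180,262,230),dark): print("dark",s,c,r)
H,S,V=[hsv[...,i] for i in range(3)]
org=(H<13)&(S>190)&(V>120)
oc=comps("top",(195,175,280,250),org)
for s,c,r in oc: print("org",s,c,r, plane("top",c,100))
b=cv2.imread("pics/scene0.png");hb=cv2.cvtColor(b,cv2.COLOR_BGR2HSV)
ob=(hb[...,0]<15)&(hb[...,1]>210)&(hb[...,2]>120)
for s,c,r in comps("scene",(380,215,450,275),ob): print("scene org",s,c)
P=[plane("top",c,100) for _,c,_ in oc]
print("mouth",(P[0]+P[1])/2,"ang",np.degrees(np.arctan2(*(P[1]-P[0])[1::-1])),np.linalg.norm(P[1]-P[0]))
e=[plane("top",p,122) for p in((211.3,196.5),(258,226.5))]
print("ears",e,"mid",(e[0]+e[1])/2,"ang",np.degrees(np.arctan2(*(e[1]-e[0])[1::-1])),np.linalg.norm(e[1]-e[0]))
print("scene bar top ctr @160",plane("scene",(421.5,222.5),160))
print("bar ang scene", [plane("scene",p,160) for p in((415.5,211.5),(428.5,233))])
print("near ear tip tri",tri((430.5,257),(258,226.5)))
print("far  bar top end? near bar bottom end",tri((422.3,248),(247,216)), )
E
```

```text
dark [254 190   8   8  25] [258.84 192.72] ((258.75, 192.24998474121094), (9.899495124816895, 3.535533905029297), 45.0)
dark [210 195  52  35 509] [234.84 212.26] ((235.70616149902344, 212.94778442382812), (59.90805435180664, 10.006447792053223), 33.27488327026367)
org [242 187  18  12  75] [250.56 191.87] ((251.20001220703125, 192.10000610351562), (18.335756301879883, 5.366562843322754), 26.56505012512207) [602.76 172.42 100.  ]
org [214 224  17  14 108] [222.6  230.83] ((222.23077392578125, 230.65383911132812), (19.969207763671875, 6.37905216217041), 33.690067291259766) [531.89 221.05 100.  ]
scene org [438 236   5   9  21] [439.29 240.43]
scene org [388 242  10  16  85] [392.12 249.06]
mouth [567.33 196.73 100.  ] ang 145.5424808944528 85.95620230653407
ears [array([591.55, 237.1 , 122.  ]), array([539.31, 153.26, 122.  ])] mid [565.43 195.18 122.  ] ang -121.92718127600713 98.77941356763343
scene bar top ctr @160 [567.55 200.69 160.  ]
bar ang scene [array([551.71, 179.6 , 160.  ]), array([580.71, 221.51, 160.  ])]
near ear tip tri (array([531.01, 191.38,  29.98]), np.float64(47.578923607324064))
far  bar top end? near bar bottom end (array([554.05, 193.23,  77.37]), np.float64(24.440325203355293))
```

The pairing was swapped: the near ear in the scene view is the upper-left ear in the top view. I'll redo the two-view check with that fixed.

```bash
python3 - <<'E'
from h import *
print("near ear outer-top tri",tri((432.5,256),(211.5,196)))
print("near ear top centre",tri((429.5,252),(213.5,197.5)))
# bar top far/near ends from geometry in top view: predict
import math
for z0,xy in((160,(566.5,197.5)),):
  for a in(55,57,59):
    u=np.array([math.cos(math.radians(a)),math.sin(math.radians(a)),0]);c=np.array([*xy,0])
    print(a,"bar ends top",[proj("scene",c+s*28*u+[0,0,160]) for s in(1,-1)],"ear tips",[proj("scene",c+s*50*u+[0,0,122]) for s in(1,-1)],[proj("top",c+s*50*u+[0,0,122]) for s in(1,-1)], "bartop",[proj("top",c+s*28*u+[0,0,160]) for s in(1,-1)])
# far ear: scene left end (404,217)
print("far ear tip",tri((403.5,217),(258,226.5)))
# notch tri via outer rim corners; orange centroids
print("notch tri",tri((392.1,245),(250.6,191.9)),tri((439.3,240.4),(222.6,230.8)),tri((392.1,245),(222.6,230.8)))
E
```

```text
near ear outer-top tri (array([590.96, 238.25, 124.19]), np.float64(4.845914187701827))
near ear top centre (array([588.64, 232.31, 127.81]), np.float64(2.0646920042498893))
55 bar ends top [array([427.33, 233.35]), array([413.33, 209.76])] ear tips [array([429.58, 258.53]), array([405.63, 216.4 ])] [array([210.61, 194.45]), array([256.1 , 227.34])] bartop [array([214.23, 199.4 ]), array([241.12, 218.85])]
57 bar ends top [array([427.88, 233.22]), array([412.8 , 209.88])] ear tips [array([430.56, 258.28]), array([404.73, 216.61])] [array([210.03, 195.26]), array([256.68, 226.52])] bartop [array([213.89, 199.88]), array([241.46, 218.37])]
59 bar ends top [array([428.43, 233.07]), array([412.28, 210.01])] ear tips [array([431.51, 258.01]), array([403.84, 216.84])] [array([209.47, 196.09]), array([257.23, 225.67])] bartop [array([213.56, 200.38]), array([241.79, 217.87])]
far ear tip (array([539.46, 153.55, 119.83]), np.float64(0.2617274644805951))
notch tri (array([601.18, 170.29, 111.23]), np.float64(0.6017415130415129)) (array([531.09, 222.87,  98.8 ]), np.float64(3.383356673662019)) (array([556.85, 190.64,  94.28]), np.float64(79.34595856017759))
```

The bar top, ears and notches agree between views. Ear tops triangulate at about 120–128 mm (expected 122), and the ear tips are 99 mm apart (expected 100). The lid axis is about (566,197), the ear line is at about 57.5°, and the notch line is at about 145.5°. A counter-clockwise turn of about 88° also suits joint 6. I'll move above the lid first.

Request:
carry_out(
  series=[
    {"delta_pos":[44,88,0],"turn":[0,0,0.08],"hand":1},
    {"delta_pos":[88,176,0],"turn":[0,0,0.16],"hand":1},
    {"delta_pos":[132,264,0],"turn":[0,0,0.24],"hand":1},
    {"delta_pos":[176,352,0],"turn":[0,0,0.3],"hand":1},
    {"delta_pos":[220,440,0],"turn":[0,0,0.4],"hand":1},
    {"delta_pos":[264,528,0],"turn":[0,0,0.5],"hand":1},
    {"delta_pos":[308,616,0],"turn":[0,0,0.6],"hand":1},
    {"delta_pos":[351,703,0],"turn":[0,0,0.6],"hand":1},
  ],
)

```text
clock: 1.1
eef_pos: [439.1, -56.9, 205.5]
eef_rot: [3.141, -0.0, 1.003]
wrist_force: [-0.1, -1.3, -0.5]
finger_gap: 93.8
```

Request:
carry_out(
  series=[
    {"delta_pos":[127,255,0],"turn":[0,0,0],"hand":1},
    {"delta_pos":[127,255,0],"turn":[0,0,0],"hand":1},
    {"delta_pos":[127,255,0],"turn":[0,0,0],"hand":1},
    {"delta_pos":[127,255,0],"turn":[0,0,0],"hand":1},
    {"delta_pos":[127,255,0],"turn":[0,0,0],"hand":1},
    {"delta_pos":[127,255,0],"turn":[0,0,0],"hand":1},
    {"delta_pos":[127,255,0],"turn":[0,0,0],"hand":1},
  ],
)

```text
clock: 1.98
eef_pos: [565.3, 195.6, 205.1]
eef_rot: [-3.141, 0.001, 1.002]
wrist_force: [-0.8, -0.9, -0.1]
finger_gap: 94.1
```

```bash
python3 - <<'E'
from h import *
s=read_state();print(s["clock"],s["eef_pos"],s["eef_rot"],s["joints"])
o=np.vstack([cv2.resize(camera("scene")[130:290,330:490,::-1],(480,480))]);cv2.imwrite("pics/s1.png",o)
E
```

```text
1.975 [565.31 195.57 205.09] [-3.14  0.    1.  ] [ 0.27  0.41  1.38 -0.    1.36  0.84]
```

View pics/s1.png

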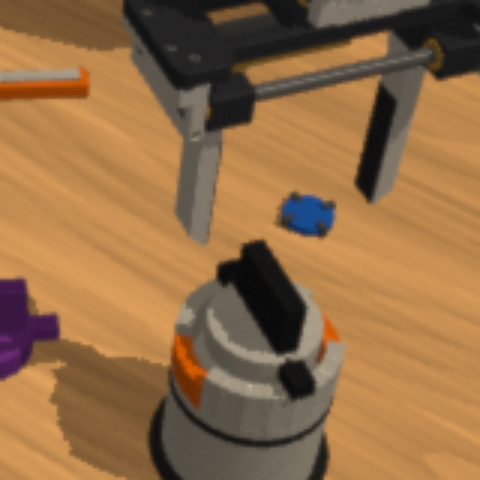

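The open fingers straddle the bar, with their tips at crop (200,237) and (375,200). The lid is undisturbed. I'll check the projection, then descend.

```bash
python3 - <<'E'
from h import *
a=1.0+np.pi/2
u=np.array([np.cos(a),np.sin(a),0])
for s in(1,-1): print((proj("scene",np.array([565.3,195.6,205])+s*52*u)-[330,130])*3)
E
```

```text
[367.6  191.47]
[190.23 234.1 ]
```

Request:
carry_out(
  series=[
    {"delta_pos":[1,1,-40],"turn":[0,0,0],"hand":1},
    {"delta_pos":[1,1,-60],"turn":[0,0,0],"hand":1},
    {"delta_pos":[1,1,-73],"turn":[0,0,0],"hand":1},
    {"delta_pos":[1,1,-73],"turn":[0,0,0],"hand":1},
    {"delta_pos":[1,1,-73],"turn":[0,0,0],"hand":1},
  ],
  squeeze=10,
)

```text
clock: 2.65
eef_pos: [567.0, 197.0, 133.5]
eef_rot: [3.141, -0.001, 1.002]
wrist_force: [0.4, 0.1, 0.6]
finger_gap: 93.7
```

```bash
python3 - <<'E'
from h import *
o=np.hstack([cv2.resize(camera("scene")[150:290,350:490,::-1],(390,390)),cv2.resize(camera("top")[160:260,190:290,::-1],(390,390))]);cv2.imwrite("pics/s2.png",o)
E
```

```text
(no output)
```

View pics/s2.png

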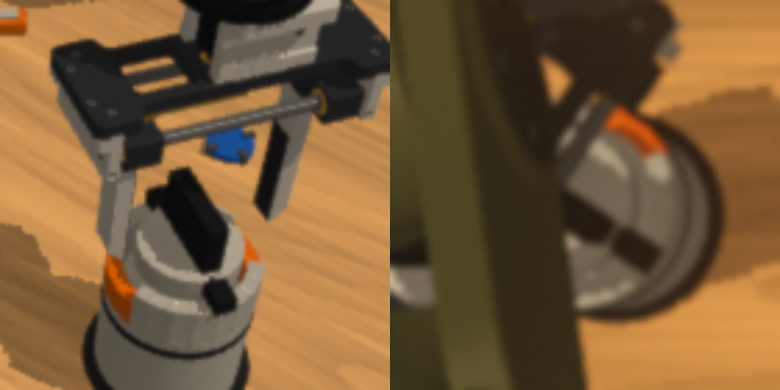

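The fingers straddle the bar clear of the disc. I'll close gently.

Request:
carry_out(
  series=[
    {"delta_pos":[0,0,-2],"turn":[0,0,0],"hand":0.5},
    {"delta_pos":[0,0,-2],"turn":[0,0,0],"hand":0.3},
    {"delta_pos":[0,0,-2],"turn":[0,0,0],"hand":0},
    {"delta_pos":[0,0,-2],"turn":[0,0,0],"hand":0},
    {"delta_pos":[0,0,-2],"turn":[0,0,0],"hand":0},
    {"delta_pos":[0,0,-2],"turn":[0,0,0],"hand":0},
  ],
  squeeze=10,
)

```text
clock: 3.5
eef_pos: [566.6, 197.1, 130.5]
eef_rot: [3.142, -0.0, 1.002]
wrist_force: [-0.6, -0.3, 0.7]
finger_gap: 37.5
```

Request:
carry_out(
  series=[
    {"delta_pos":[0,0,0],"turn":[0,0,0],"hand":0},
    {"delta_pos":[0,0,0],"turn":[0,0,0],"hand":0},
    {"delta_pos":[0,0,0],"turn":[0,0,0],"hand":0},
    {"delta_pos":[0,0,0],"turn":[0,0,0],"hand":0},
    {"delta_pos":[0,0,0],"turn":[0,0,0],"hand":0},
  ],
)

```text
clock: 4.12
eef_pos: [566.6, 197.1, 130.5]
eef_rot: [-3.142, -0.0, 1.002]
wrist_force: [-0.2, 0.1, 0.9]
finger_gap: 13.7
```

The gap is 13.7 mm, which matches the bar's 14 mm thickness. I'll ease the lid up 1.5 mm to unload the ears and turn it counter-clockwise.

Request:
carry_out(
  series=[
    {"delta_pos":[0,0,1.5],"turn":[0,0,0],"hand":0},
    {"delta_pos":[0,0,1.5],"turn":[0,0,0.1],"hand":0},
    {"delta_pos":[0,0,1.5],"turn":[0,0,0.2],"hand":0},
    {"delta_pos":[0,0,1.5],"turn":[0,0,0.3],"hand":0},
    {"delta_pos":[0,0,1.5],"turn":[0,0,0.42],"hand":0},
    {"delta_pos":[0,0,1.5],"turn":[0,0,0.54],"hand":0},
    {"delta_pos":[0,0,1.5],"turn":[0,0,0.66],"hand":0},
    {"delta_pos":[0,0,1.5],"turn":[0,0,0.78],"hand":0},
  ],
  squeeze=15,
)

```text
clock: 5.12
eef_pos: [566.6, 197.0, 131.9]
eef_rot: [-3.141, 0.0, 1.786]
wrist_force: [0.2, -0.0, -1.6]
finger_gap: 13.6
```

Request:
carry_out(
  series=[
    {"delta_pos":[0,0,0],"turn":[0,0,0.12],"hand":0},
    {"delta_pos":[0,0,0],"turn":[0,0,0.24],"hand":0},
    {"delta_pos":[0,0,0],"turn":[0,0,0.36],"hand":0},
    {"delta_pos":[0,0,0],"turn":[0,0,0.48],"hand":0},
    {"delta_pos":[0,0,0],"turn":[0,0,0.6],"hand":0},
    {"delta_pos":[0,0,0],"turn":[0,0,0.7],"hand":0},
    {"delta_pos":[0,0,0],"turn":[0,0,0.75],"hand":0},
    {"delta_pos":[0,0,0],"turn":[0,0,0.75],"hand":0},
  ],
)

```text
clock: 6.12
eef_pos: [566.6, 197.0, 131.9]
eef_rot: [-3.141, -0.0, 2.531]
wrist_force: [1.0, -0.2, -0.9]
finger_gap: 14.0
```

```bash
python3 - <<'E'
from h import *
o=np.hstack([cv2.resize(camera("scene")[180:290,360:470,::-1],(390,390),interpolation=2),cv2.resize(camera("top")[160:260,190:290,::-1],(390,390),interpolation=2)]);cv2.imwrite("pics/s3.png",o)
E
```

```text
(no output)
```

View pics/s3.png

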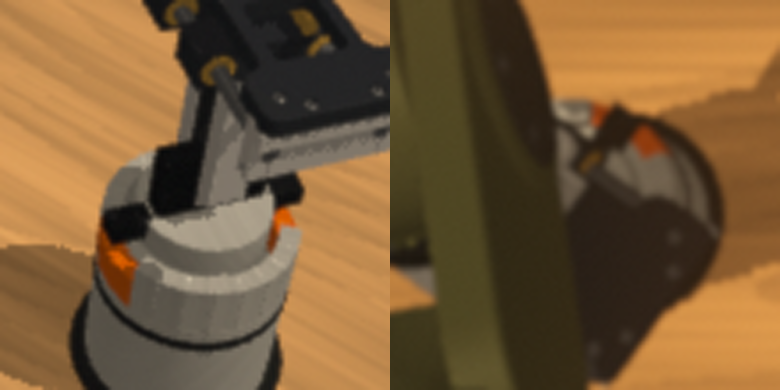

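In the top view the ear at (620,122) sits over the notch with orange on both sides. In the scene view the other ear at (128,222) is above its notch. I'll lower gently and watch the force.

Request:
carry_out(
  series=[
    {"delta_pos":[0,0,-2],"turn":[0,0,0],"hand":0},
    {"delta_pos":[0,0,-4],"turn":[0,0,0],"hand":0},
    {"delta_pos":[0,0,-4],"turn":[0,0,0],"hand":0},
  ],
)

```text
clock: 6.6
eef_pos: [566.5, 197.0, 127.7]
eef_rot: [-3.141, -0.0, 2.532]
wrist_force: [0.1, 0.5, -1.0]
finger_gap: 14.3
```

Request:
carry_out(
  series=[
    {"delta_pos":[0,0,-2],"turn":[0,0,0],"hand":0},
    {"delta_pos":[0,0,-4],"turn":[0,0,0],"hand":0},
    {"delta_pos":[0,0,-5.5],"turn":[0,0,0],"hand":0},
    {"delta_pos":[0,0,-6.5],"turn":[0,0,0],"hand":0},
    {"delta_pos":[0,0,-6.5],"turn":[0,0,0],"hand":0},
  ],
)

```text
clock: 7.22
eef_pos: [566.6, 197.0, 121.4]
eef_rot: [-3.141, -0.0, 2.532]
wrist_force: [0.3, -0.7, -1.7]
finger_gap: 14.0
```

```bash
python3 - <<'E'
from h import *
o=np.hstack([cv2.resize(camera("scene")[180:290,360:470,::-1],(390,390),interpolation=2),cv2.resize(camera("top")[160:260,190:290,::-1],(390,390),interpolation=2)]);cv2.imwrite("pics/s4.png",o)
E
```

```text
(no output)
```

View pics/s4.png

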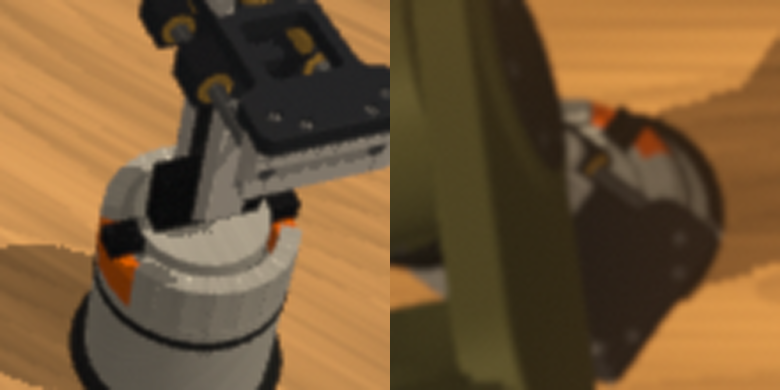

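The ears are down in the notches at scene crop (122,240) and (285,205). About 1 mm is left, so I'll lower that, check for contact and open.

Request:
carry_out(
  series=[
    {"delta_pos":[0,0,-0.7],"turn":[0,0,0],"hand":0},
    {"delta_pos":[0,0,-1],"turn":[0,0,0],"hand":0},
    {"delta_pos":[0,0,-1],"turn":[0,0,0],"hand":0},
  ],
)

```text
clock: 7.7
eef_pos: [566.6, 197.1, 120.5]
eef_rot: [3.142, 0.0, 2.532]
wrist_force: [-0.4, -0.3, -1.3]
finger_gap: 14.4
```

Request:
carry_out(
  series=[
    {"delta_pos":[0,0,-0.5],"turn":[0,0,0],"hand":0},
    {"delta_pos":[0,0,-0.8],"turn":[0,0,0],"hand":0},
    {"delta_pos":[0,0,-0.8],"turn":[0,0,0],"hand":0},
  ],
)

```text
clock: 8.07
eef_pos: [566.7, 197.1, 120.4]
eef_rot: [3.141, 0.0, 2.532]
wrist_force: [-3.5, -1.5, 6.3]
finger_gap: 13.7
```

Light contact at 6 N, 10.1 mm below the grip height, so the lid is home. I'll release.

Request:
carry_out(
  series=[
    {"delta_pos":[0,0,0.5],"turn":[0,0,0],"hand":0.25},
    {"delta_pos":[0,0,0.5],"turn":[0,0,0],"hand":0.5},
    {"delta_pos":[0,0,0.5],"turn":[0,0,0],"hand":0.8},
    {"delta_pos":[0,0,0.5],"turn":[0,0,0],"hand":0.8},
    {"delta_pos":[0,0,0.5],"turn":[0,0,0],"hand":0.8},
    {"delta_pos":[0,0,0.5],"turn":[0,0,0],"hand":0.8},
  ],
)

```text
clock: 8.82
eef_pos: [566.6, 197.1, 120.1]
eef_rot: [-3.142, -0.0, 2.532]
wrist_force: [0.6, -0.8, 0.4]
finger_gap: 69.9
```

Request:
carry_out(
  series=[
    {"delta_pos":[0,0,20],"turn":[0,0,0],"hand":0.8},
    {"delta_pos":[0,0,50],"turn":[0,0,0],"hand":0.8},
    {"delta_pos":[0,0,90],"turn":[0,0,0],"hand":0.8},
    {"delta_pos":[-40,-40,110],"turn":[0,0,0],"hand":0.8},
    {"delta_pos":[-80,-80,110],"turn":[0,0,0],"hand":0.8},
    {"delta_pos":[-110,-120,110],"turn":[0,0,0],"hand":0.8},
    {"delta_pos":[-130,-160,110],"turn":[0,0,0],"hand":0.8},
    {"delta_pos":[-150,-210,110],"turn":[0,0,0],"hand":0.8},
  ],
)

```text
clock: 9.82
eef_pos: [415.8, -13.8, 230.4]
eef_rot: [3.141, 0.001, 2.533]
wrist_force: [0.8, -0.1, -0.6]
finger_gap: 75.3
```

```bash
python3 - <<'E'
from h import *
s=read_state();print(s["clock"],s["eef_pos"],s["finger_gap"])
a=camera("scene")[:,:,::-1];b=camera("top")[:,:,::-1]
cv2.imwrite("pics/scene5.png",a);cv2.imwrite("pics/top5.png",b)
o=np.hstack([cv2.resize(a[205:305,370:470],(390,390),interpolation=2),cv2.resize(b[160:260,190:290],(390,390),interpolation=2)]);cv2.imwrite("pics/s5.png",o)
E
```

```text
9.825 [415.77 -13.84 230.4 ] 75.32555083343802
```

View pics/s5.png

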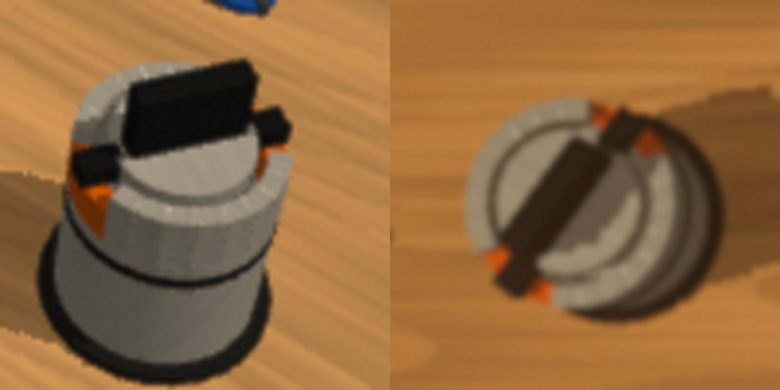

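View pics/scene5.png

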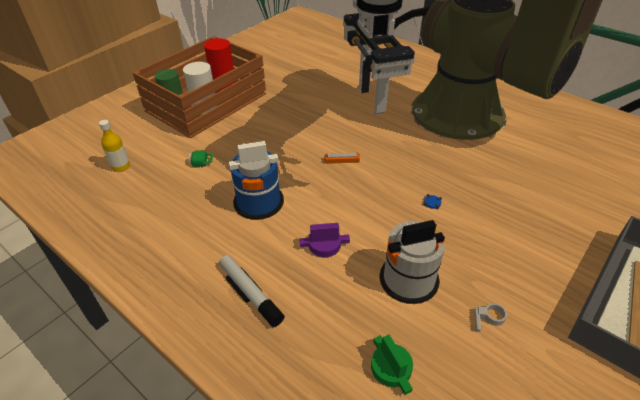

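Both ears sit centred in the notches (top crop (625,130) and (515,275)), with orange on each side. The blue canister's lid and the look-alikes have not moved. One height check by triangulation, then I'll hand in.

```bash
python3 - <<'E'
from h import *
S=lambda x,y:(x/3.9+370,y/3.9+205); T=lambda x,y:((x-390)/3.9+190,y/3.9+160)
# bar top corner ends (centres): scene left (130,90) right(252,66)
print("ear L",tri(S(98,153),T(517,275)),"ear R",tri(S(275,118),T(625,130)))
a=cv2.imread("pics/scene0.png").astype(int);b=cv2.imread("pics/scene5.png").astype(int)
print("blue lid diff",abs(a-b)[140:182,232:280].max(2).mean())
print(read_state()["wrist_force"]); sign_off()
E
```

```text
ear L (array([555.29, 192.52,  95.44]), np.float64(73.60089131287744)) ear R (array([578.16, 200.05, 141.23]), np.float64(78.37142176018557))
blue lid diff 14.334821428571429
[-0.03 -0.02  0.01]
the job is handed in; nothing more can be done
```

I paired the ears the wrong way round again, as the 74 mm miss distance shows. I'll redo both checks from the saved pictures.

```bash
python3 - <<'E'
from h import *
S=lambda x,y:(x/3.9+370,y/3.9+205); T=lambda x,y:((x-390)/3.9+190,y/3.9+160)
print("ear",tri(S(98,153),T(625,130)),tri(S(275,118),T(517,275)))
for n,(y0,y1,x0,x1) in {"scene":(135,220,225,290),"top":(160,235,395,490)}.items():
    a=[cv2.cvtColor(cv2.imread(f"pics/{n}{k}.png")[y0:y1,x0:x1],cv2.COLOR_BGR2GRAY).astype(np.float32) for k in(0,5)]
    print(n,cv2.phaseCorrelate(a[0],a[1]))
o=[cv2.resize(cv2.imread(f"pics/scene{k}.png")[135:220,225,None] if 0 else cv2.imread(f"pics/scene{k}.png")[135:220,225:290],(300,390)) for k in(0,5)]
cv2.imwrite("pics/blue.png",np.hstack(o))
E
```

```text
the job is handed in; nothing more can be done
```

I gripped the steel lid by its black bar, eased it up 1.5 mm and turned it about 88° counter-clockwise. I then lowered it 10.1 mm below where I had gripped it, until it touched with about 6 N. I let go, moved the arm clear and handed the job in at about 10 s.

**Passed:**
- **Ears:** the last pictures show both ears centred in the orange-floored notches.
- **Drop:** 10.1 mm, against the 10 mm expected for a lid that is home.
- **Contact:** the wrist force was about 0 with the arm clear.
- **Other lids:** by eye, the blue canister's lid and the look-alikes stand as before.

**Failed or left open:**
- **Final ear-height check:** it failed because I paired the ears the wrong way round between the two views. I could not redo it after handing in, because the robot module no longer loads.
- **Blue lid picture difference:** the average brightness change over the blue lid was 14 levels, not near zero. The arm's shadow now falls beside that canister, which may explain it. I only compared the pictures by eye, and the arm never went near it at lid height.

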